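# Close the battery cap and fit the pan on the kitchen scale

### The arm

A 6-joint arm with a two-finger parallel gripper is mounted at the origin on the work surface. World frame = base frame: x ahead of the robot, y to its left, z up, the work surface at z = 0. Lengths are in m, angles in rad, forces in N, time in s.
With the tool pointing down it reaches from about 0.3 to 1 m from the base axis. Payload 5.1 kg.
Tool frame: the origin (TCP) lies on the mounting face of the last link; the fingertips stand 190 mm ahead of it and the grasp point (between the pads) lies 171 mm ahead of it; z points along the fingers, y is the direction in which the jaws open and shut (so a half turn about z gives the same grasp; the last joint's range is limited). The gripper opens to 95 mm and grips with 3 to 60 N. Pads are 20 mm wide; open, the fingers measure 119 mm over their backs; the gripper's body (75 mm by 180 mm) begins 59 mm behind the grasp point.
Start: joints at [1.159, 0.124, 1.65, -0, 1.367, -0.083], TCP at [0.21, 0.615, 0.405] pointing down, gripper open.
Joint ranges: [-2.61, 2.61], [-1.02, 2.33], [0.03, 2.71], [-1.35, 4.49], [0.32, 2.68], [-2.91, 2.91]. Speed limits (rad/s): [2.57, 2.57, 3.14, 3.14, 3.14, 3.14].

### API

Orientations are given as a unit quaternion [x, y, z, w].
In Python, from cell import readout, imaging, manip gives the robot as it stands.
- The arm moves only by the shell command python3 -m inch 'ROWS' [OPENING] [FORCE]. ROWS is JSON, a list of rows, each an object with "xyz": the shift along the tool's x, y, z in mm, a list of three; "roll": the turn about the tool's z in rad. A call has 1 to 8 rows; each row shifts and turns the commanded pose from where the row before left it, along the tool's axes as they then stand; what a row does not reach is not made up. A row lasts 1/10 s, in which the tool goes at most 50 mm and 8.59 degrees, less where a joint would pass 70% of its speed; a pose out of reach is approached as far as the arm can. A call is refused whole if a number of a shift passes 50 or a number of a turn 0.15, either way. A call with a gripper value outside its range is refused whole. OPENING is the opening, from -1 (shut) to 1 (fully open), set as the call begins (- or left out, the last holds). The fingers move at their own pace and stop on an object; FORCE is the grip in N (left out, the last holds). Time passes only in rows, so rows that do not move let the fingers close. It gives the time, the measured TCP pose, the force and the opening at its end, in the units of the state.
- readout.read_state(): the state, without advancing time (a new reading comes with each control period).
- imaging.grab_frame(name): name is "scene" or "top" or "wrist"; returns a dict with "color" (400x640x3 uint8, red, green, blue), "fovy" (degrees; the focal length in pixels is half the picture's height over the tangent of half this angle, whatever the lens; pixels are square), "cx", "cy" (the principal point, pixels), "origin" and "attitude" of the camera in the world; the wrist camera has in their place "mount" (4x4, takes a point from camera to tool coordinates, whose origin is the TCP and whose axes are the flange's). Camera axes: x right, y down, z forward; pixel columns grow to the right and rows downward; lengths in m; the calibration is good to about 2 mm. A picture is of the moment at which its call begins: read the wrist's pose just before it. There is no depth.
- manip.job_done(): hands the job in, once; it reports no verdict.
The state is a dict: "clock": time; "joints": joint angles; "dq": joint speeds; "tau": joint torques, N m; "ee_pos": TCP position; "eef_rot": TCP orientation; "contact_force": force on the tool from outside, world axes, zero at the start; "moment": the same for the moment, N m; "width": opening from 0.0 (shut) to 1.0 (fully open).
Only numpy, scipy, OpenCV 4.12 (cv2) and the standard library are available. Lean on these libraries where they do the work, as an engineer would, in place of code of your own. Each camera call takes 0.05 s, during which the arm holds its last target. There are 200 camera calls.

### The job

Get the kitchen scale ready: first press its raised battery cap down until it is fully home. Then take the weighing pan by its grip bar, hold it level and square with the scale, bring it down over the sprung head and slide it along the head until its hole drops over the locating pin, so that the pan lies flat on the head. Press it down until the head is at, or nearly at, the bottom of its travel, and finish while still holding the pan pressed down; leave the tub, measuring cup and beaker alone.

Things in the scene. Friction and masses are not known exactly. Their poses are not given: they have to be found in the camera images.
- scale: White kitchen scale, fixed to the table, a low block 170 (x) x 230 (y) x 45 mm high, yawed. Origin: centre of its underside, on the table. Its sprung head stands on its top at local (0, +35 mm), its battery cap at local (0, -80 mm).
- head_top (a point): Centre of the top face of the scale's sprung head, an aluminium block 90 (x) x 70 (y) mm; face 65 mm above the table when up; axes as the scale's. On it, on local x, anywhere from -20 to +20 mm of this point (not told: look, or feel for it by sliding the pan along x), stands a fixed steel pin, 14 mm thick, 10 mm tall, top bevelled 1.5 mm. A seated pan lies on this face.
- head (a joint): How far the head has been pressed down, m: 0 up, 0.010 at its bottom stop. A spring holds it up: it begins to sink at about 6 N (more than the pan weighs alone) and reaches the stop at about 12 N. Pressed, it takes the pin down with it.
- cap_top (a point): Centre of the top of the scale's round grey battery cap, 32 mm in diameter, upright axis. At joint value 0 its top is 9 mm above the scale's white top face (54 mm above the table); fully home it is 1 mm above it (46 mm above the table).
- cap (a joint): How far the battery cap has been pressed in, m: starts between 0 and 0.002, fully home at 0.008 (counts from 0.0065). Stiff friction of about 5 N; it stays where it is left.
- pan: Loose steel weighing pan on the tray, 0.25 to 0.5 kg: plate 140 (x) x 110 (y) x 6 mm, rim up to 16 mm above its underside. Origin: centre of its underside. Hole through the centre, below the grip bar: 16 mm in x, 24 mm in y, bevelled 1.5 mm. Symmetrical: fits also after a half turn. Square on the scale: pan x along scale x.
- pan_grip (a point): Centre of the pan's black grip bar, 53 mm above the pan's underside. The bar runs along the pan's y: 12 mm wide (x), 76 mm long (y), 14 mm high, on two posts at y = +-33 mm (6 mm wide), open below in between.
- tray: White serving tray, fixed, 345 (x) x 335 (y) mm, low rim 12 mm high, floor 5 mm above the table. Origin: centre of its underside.
- tub: Bystander: dark brown round mixing tub, 130 mm wide, 75 mm high. Origin: centre of its underside.
- cup: Bystander: clear measuring cup with a handle, 74 mm wide, 90 mm high. Origin: centre of its underside.
- beaker: Bystander: clear beaker, 72 mm wide, 85 mm high. Origin: centre of its underside.
Things that resemble listed ones, but are neither listed nor needed, are in the scene too. Leave any blue or pink look-alike of the pan alone.

How it is judged:
On the way, in this order (a step that is already met when the one before it is completed fails the run):
1. the battery cap is pressed fully home while the pan still lies on the tray (value of joint cap above 0.0065 m and distance of pan from where it was at the start of the episode below 0.03 m), for 0.1 s.
2. the pan is held up in the gripper, clear of the tray (height (world z) of pan above 0.03 m and contact force between pan and the fingers above 1 N), for 0.2 s.
At the end, for the whole second after the job is handed in: Cap pressed in over 6.5 mm; pan on the head with its hole over the pin: underside within 3 mm of the face, centre within 30 mm of the head's, square within 0.15 rad, level within 0.06; head pressed down over 7 mm; fingers still holding or pressing the pan, at rest (value of joint cap above 0.0065 m and z of pan in the frame of head_top between -0.003 and 0.003 m and horizontal distance between pan and head_top below 0.03 m and angle between the x axis of pan and the x axis of scale, either way round below 0.15 rad and angle between pan's own z axis and vertical below 0.06 rad and value of joint head above 0.007 m and contact force between pan and the fingers above 1 N and linear speed of pan below 0.02 m/s); the arm keeps its last pose, push and grip.
It fails at once if the tub was disturbed (moved more than 30 mm) (distance of tub from where it was at the start of the episode above 0.03 m).
It fails at once if the cup was disturbed (moved more than 30 mm) (distance of cup from where it was at the start of the episode above 0.03 m).
It fails at once if the beaker was disturbed (moved more than 30 mm) (distance of beaker from where it was at the start of the episode above 0.03 m).
It also fails if it takes over 58 s, if anything falls off the work surface, if the arm or the gripper's body presses on something with over 40 N, if the wrist force passes 120 N, or if a joint passes its speed limit or range.

## Working session

There is one attempt and no reset: what is moved stays moved. The work goes in short steps, Python scripts to look and compute and a shell command to move; the robot and the scene stay as the last step left them, time stands still between calls to the robot, and variables do not carry over. Pictures are saved under pics/ and viewed, about 8 in all and at most 12, crops included, and the job is handed in when it is done.

```bash
mkdir -p pics
cat > h.py <<'E'
import numpy as np, cv2
from scipy.spatial.transform import Rotation as R
from cell import readout, imaging, manip
def cam(name):
    s=readout.read_state(); f=imaging.grab_frame(name)
    fl=200/np.tan(np.radians(f["fovy"])/2)
    if "mount" in f:
        T=np.eye(4);T[:3,:3]=R.from_quat(s["eef_rot"]).as_matrix();T[:3,3]=s["ee_pos"]
        T=T@np.array(f["mount"]);o=T[:3,3];A=T[:3,:3]
    else:
        o=np.array(f["origin"]);A=np.array(f["attitude"])
        A=R.from_quat(A).as_matrix() if A.size==4 else A.reshape(3,3)
    return dict(img=f["color"],o=o,A=A,fl=fl,cx=f["cx"],cy=f["cy"])
def pt(c,u,v,z):
    d=c["A"]@np.array([(u-c["cx"])/c["fl"],(v-c["cy"])/c["fl"],1]); return c["o"]+d*(z-c["o"][2])/d[2]
def px(c,p):
    q=c["A"].T@(np.array(p)-c["o"]); return q[:2]/q[2]*c["fl"]+[c["cx"],c["cy"]]
def save(c,n): cv2.imwrite("pics/"+n,c["img"][...,::-1])
E
python3 - <<'E'
from h import *
import pickle
for n in("scene","top"):
    c=cam(n);save(c,n+"0.png");pickle.dump(c,open(n+".pkl","wb"));print(n,c["o"],c["A"].round(3).tolist(),c["fl"],c["cx"],c["cy"])
s=readout.read_state();print({k:np.round(v,3).tolist() for k,v in s.items()})
E
```

```text
scene [1.19977941 0.78967392 0.93483321] [[-0.788, 0.359, -0.5], [0.615, 0.489, -0.619], [0.022, -0.795, -0.606]] 444.21803617199436 318.75216295711004 194.17645466260652
top [ 0.27228506 -0.07944566  1.28497114] [[0.017, -0.986, 0.168], [-1.0, -0.014, 0.022], [-0.02, -0.168, -0.986]] 413.8192683824436 318.72638182824494 203.98620713629933
{'clock': 0.1, 'joints': [1.159, 0.124, 1.652, -0.0, 1.367, -0.083], 'dq': [-0.0, -0.0, -0.001, -0.0, -0.0, 0.002], 'tau': [0.0, -41.888, -36.109, 0.078, 0.046, -0.0], 'ee_pos': [0.21, 0.615, 0.404], 'eef_rot': [0.164, 0.987, -0.001, -0.0], 'contact_force': [0.686, 0.599, 0.7], 'moment': [0.014, -0.026, 0.016], 'width': 1.003}
```

View pics/top0.png

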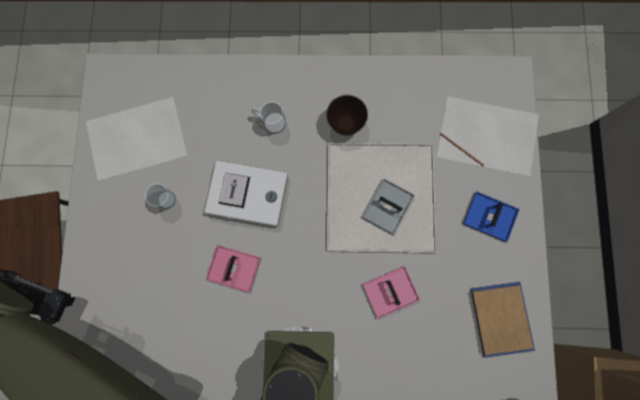

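View pics/scene0.png

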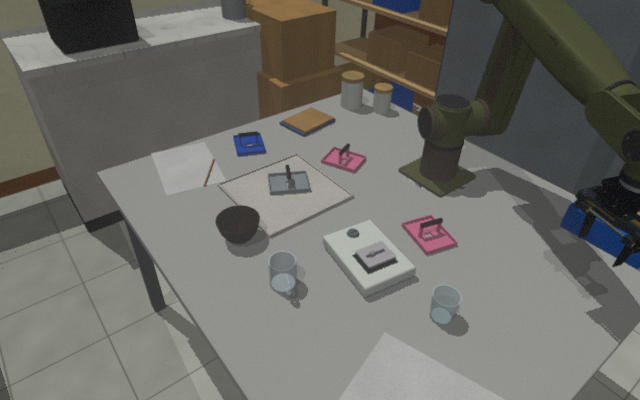

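The top view shows the white scale at (246,194) with its head at (234,190) and its cap at (271,197). There are four pan-like things: grey at (388,206) on the tray, pink at (233,268) and (390,292), and blue at (490,217). The grey one fits, because it is steel and lies on the tray. I'll confirm that in an enlarged crop and measure.

Run:
```python
from h import *
import pickle
c=pickle.load(open("top.pkl","rb"));im=c["img"]
a=im[150:240,195:295];b=im[165:245,350:425]
A=cv2.resize(a[...,::-1],(400*3//2,360*3//2),interpolation=cv2.INTER_CUBIC)
cv2.imwrite("pics/crop1.png",np.hstack([cv2.resize(a[...,::-1],(430,387),interpolation=cv2.INTER_CUBIC),cv2.resize(b[...,::-1],(363,387),interpolation=cv2.INTER_CUBIC)]))
hsv=cv2.cvtColor(im,cv2.COLOR_RGB2HSV)
for u,v in [(388,190),(375,212),(340,170),(220,210),(225,178),(271,197),(300,220),(240,200)]:print((u,v),im[v,u],hsv[v,u])
```

```text
(388, 190) [125 131 134] [100  17 134]
(375, 212) [125 131 134] [100  17 134]
(340, 170) [163 160 156] [ 17  11 163]
(220, 210) [175 176 178] [110   4 178]
(225, 178) [155 152 155] [150   5 155]
(271, 197) [74 77 78] [98 13 78]
(300, 220) [144 143 140] [ 23   7 144]
(240, 200) [157 153 157] [150   6 157]
```

View pics/crop1.png

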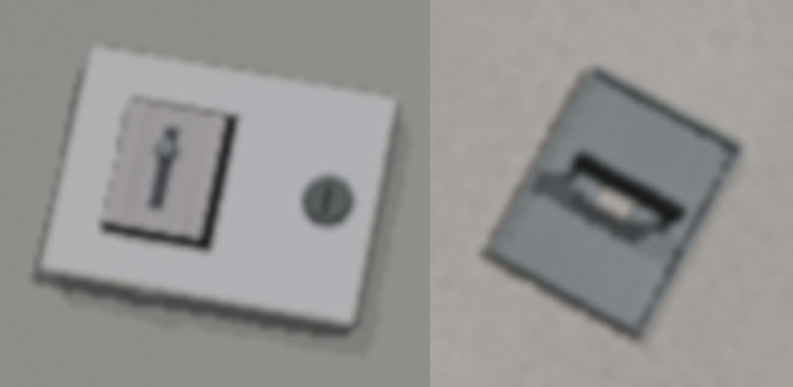

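The crop confirms it. The left half shows the scale with its head, a pin near crop (168,147), and the round cap at (328,200). The right half shows the steel pan with its black bar and the hole below it. Next I measure both.

Run:
```python
from h import *
import pickle
c=pickle.load(open("top.pkl","rb"));im=c["img"].astype(int)
hsv=cv2.cvtColor(c["img"],cv2.COLOR_RGB2HSV)
def comp(m,u,v):
    n,l,st,ce=cv2.connectedComponentsWithStats(m.astype(np.uint8)); k=l[v,u]; return (l==k),st[k],ce[k]
def rect(m,z):
    cs,_=cv2.findContours(m.astype(np.uint8),0,1);q=max(cs,key=cv2.contourArea)[:,0]
    P=np.array([pt(c,u,v,z)[:2] for u,v in q]);r=cv2.minAreaRect((P*1000).astype(np.float32));return r
# pan
m,st,ce=comp((hsv[...,2]<150)&(im[...,2]-im[...,0]>4),375,212)
print("pan",st,rect(m,.021),rect(m,.011))
# scale top
m,st,ce=comp((hsv[...,2]>166),220,210); print("scale",st,rect(m,.045))
x=np.zeros_like(m);x[170:215,212:244]=1
m2,st,ce=comp((hsv[...,2]>140)&(hsv[...,2]<166)&x,240,200);print("head",st,rect(m2,.065))
x[:]=0;x[185:210,258:285]=1
m,st,ce=comp((hsv[...,2]<120)&x,271,197);print("cap",st,ce,pt(c,*ce,.053))
x=np.zeros_like(m);x[190:225,370:410]=1
m,st,ce=comp((hsv[...,2]<45)&x,388,204);
m=(hsv[...,2]<45)&x;print("bar",m.sum(),rect(m,.06+.005))
for u in(232,233,234,235,236):print("pin",u,[int(im[v,u].sum()/3) for v in range(176,204)])
print(pt(c,234,184,.075))
for u,v in((347,114),(272,118),(160,197)):print(pt(c,u,v,.05))
```

```text
pan [ 363  180   50   53 1344] ((483.708251953125, -264.5883483886719), (106.00508117675781, 136.9261474609375), 61.46759796142578) ((485.38092041015625, -266.05316162109375), (106.84371948242188, 138.00938415527344), 61.46754837036133)
scale [ 206  162   80   62 2597] ((518.2406616210938, 173.30868530273438), (220.83343505859375, 160.8081512451172), 80.67701721191406)
head [218 172  26  33 546] ((526.6310424804688, 210.60812377929688), (70.54277038574219, 91.53163146972656), 81.4895248413086)
cap [266 191  11  11  99] [270.8989899  196.33333333] [0.50341087 0.09436296 0.053     ]
bar 48 ((484.2550964355469, -264.9381408691406), (65.73633575439453, 9.36036491394043), 58.51279067993164)
pin 232 [155, 154, 154, 151, 145, 139, 131, 125, 118, 105, 87, 80, 82, 78, 73, 71, 71, 73, 77, 82, 85, 97, 121, 144, 153, 155, 151, 124]
pin 233 [155, 154, 151, 135, 114, 107, 115, 123, 121, 109, 82, 62, 66, 73, 78, 86, 93, 100, 111, 120, 128, 135, 143, 150, 153, 154, 152, 132]
pin 234 [152, 154, 149, 123, 88, 81, 100, 116, 116, 102, 82, 78, 90, 103, 115, 127, 135, 139, 142, 147, 149, 152, 153, 153, 153, 153, 153, 145]
pin 235 [150, 155, 150, 123, 90, 84, 96, 106, 103, 96, 100, 118, 133, 139, 143, 148, 151, 152, 152, 152, 153, 153, 154, 153, 153, 154, 156, 150]
pin 236 [150, 155, 152, 135, 120, 121, 129, 132, 125, 120, 126, 141, 149, 152, 153, 153, 154, 154, 153, 153, 154, 154, 154, 155, 154, 153, 155, 150]
[0.53547973 0.20375029 0.075     ]
[ 0.77015773 -0.135122    0.05      ]
[0.75474265 0.10050096 0.05      ]
[0.49734086 0.43494826 0.05      ]
```

```bash
python3 -m inch '[{"xyz":[-28,-26,0]},{"xyz":[-30,-27,0]},{"xyz":[-30,-27,0]},{"xyz":[-30,-27,0]},{"xyz":[-30,-27,0]},{"xyz":[-30,-27,0]},{"xyz":[-30,-27,0]},{"xyz":[-30,-27,0]}]' -1 10; python3 -m inch '[{"xyz":[-30,-27,0]},{"xyz":[-30,-27,0]},{"xyz":[-30,-27,0]},{"xyz":[-30,-27,0]},{"xyz":[-30,-27,0]},{"xyz":[-30,-27,0]},{"xyz":[0,0,0]},{"xyz":[0,0,0]}]'
cat >> h.py <<'E'
def rel(target,yaw=None):
    "shift in tool axes (mm) of TCP to world target"
    s=readout.read_state();M=R.from_quat(s["eef_rot"]).as_matrix()
    print("TCP",np.round(s["ee_pos"],4),"yaw of tool y deg",np.degrees(np.arctan2(M[1,1],M[0,1])).round(2),"tool z",M[:,2].round(4),"F",np.round(s["contact_force"],1),"w",round(s["width"],3),"t",s["clock"],"q",np.round(s["joints"],2))
    print("shift mm",(M.T@(np.array(target)-s["ee_pos"])*1000).round(1))
E
python3 - <<'E'
from h import *
rel([.504,.0945,.3]); c=cam("wrist");save(c,"w1.png");import pickle;pickle.dump(c,open("w1.pkl","wb"));print(px(c,[.504,.0945,.054]),c["o"])
E
```

```text
TCP [0.2098 0.615  0.4036] yaw of tool y deg 71.16 tool z [-7.0e-04 -1.7e-03 -1.0e+00] F [0.7 0.6 0.7] w 1.003 t 0.1 q [ 1.16  0.12  1.65 -0.    1.37 -0.08]
shift mm [-446.5 -397.4  104.3]
[ 71.61686479 466.3321416 ] [0.14701661 0.63523291 0.38360351]validation failed for argument at $[0]...
validation failed for argument at $[0]...
```

View pics/w1.png

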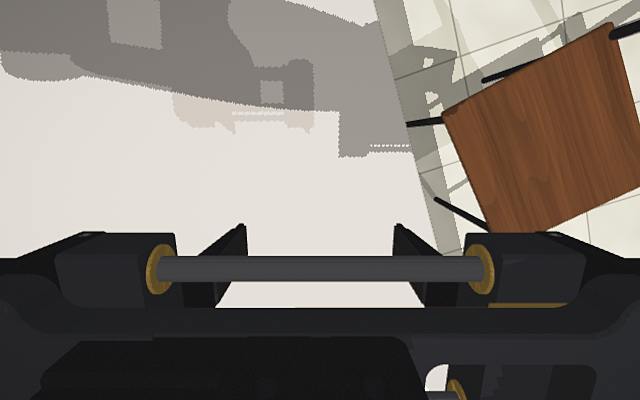

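The move was refused and the arm hasn't moved. The wrist view at the start pose shows only bare table, with the fingers at rows 230-310. The rows probably need "roll" given every time.

```bash
python3 -m inch '[{"xyz":[-28,-26,0],"roll":0},{"xyz":[-30,-27,0],"roll":0},{"xyz":[-30,-27,0],"roll":0},{"xyz":[-30,-27,0],"roll":0},{"xyz":[-30,-27,0],"roll":0},{"xyz":[-30,-27,0],"roll":0},{"xyz":[-30,-27,0],"roll":0},{"xyz":[-30,-27,0],"roll":0}]' -1 10; python3 -m inch '[{"xyz":[-30,-27,0],"roll":0},{"xyz":[-30,-27,0],"roll":0},{"xyz":[-30,-27,0],"roll":0},{"xyz":[-30,-27,0],"roll":0},{"xyz":[-30,-27,0],"roll":0},{"xyz":[0,0,0],"roll":0},{"xyz":[0,0,0],"roll":0}]'
python3 - <<'E'
from h import *
rel([.504,.0945,.3]); c=cam("wrist");save(c,"w2.png");import pickle;pickle.dump(c,open("w2.pkl","wb"));print(px(c,[.504,.0945,.054]),c["o"])
E
```

```text
clock: 0.95
ee_pos: [0.3661, 0.3333, 0.4045]
eef_rot: [0.164, 0.987, -0.0, -0.0]
contact_force: [-0.2, -0.2, -1.2]
width: 0.383
clock: 1.65
ee_pos: [0.4643, 0.158, 0.4044]
eef_rot: [0.165, 0.986, 0.0, -0.0]
contact_force: [0.2, 0.2, 0.6]
width: 0.004
TCP [0.4643 0.158  0.4044] yaw of tool y deg 71.04 tool z [-8.e-04  3.e-04 -1.e+00] F [0.2 0.2 0.6] w 0.004 t 1.65 q [ 0.22 -0.24  2.    0.    1.38 -1.02]
shift mm [-58.3 -47.1 104.4]
[283.154215   236.89711703] [0.40150573 0.17843471 0.38449322]
```

View pics/w2.png

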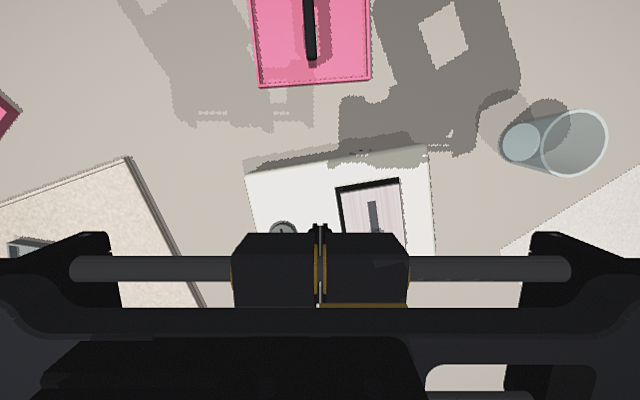

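The wrist view puts the cap at (283,233), where the prediction was (283,237), so the measurement holds. Pressing the cap next.

```bash
python3 -m inch '[{"xyz":[-30,-24,20],"roll":0},{"xyz":[-28,-23,30],"roll":0},{"xyz":[0,0,30],"roll":0},{"xyz":[0,0,30],"roll":0},{"xyz":[0,0,25],"roll":0},{"xyz":[0,0,10],"roll":0},{"xyz":[0,0,5],"roll":0},{"xyz":[0,0,0],"roll":0}]'; python3 -m inch '[{"xyz":[0,0,5],"roll":0},{"xyz":[0,0,4],"roll":0},{"xyz":[0,0,4],"roll":0},{"xyz":[0,0,3],"roll":0},{"xyz":[0,0,2],"roll":0},{"xyz":[0,0,0],"roll":0}]'
```

```text
clock: 2.5
ee_pos: [0.5038, 0.0962, 0.255]
eef_rot: [0.163, 0.987, 0.0, 0.0]
contact_force: [-0.0, -0.5, 0.4]
width: 0.006
clock: 3.1
ee_pos: [0.5042, 0.0954, 0.2373]
eef_rot: [0.164, 0.986, 0.0, 0.001]
contact_force: [0.3, 0.6, 3.7]
width: 0.003
```

```bash
python3 -m inch '[{"xyz":[0,0,2],"roll":0},{"xyz":[0,0,2],"roll":0},{"xyz":[0,0,2],"roll":0},{"xyz":[0,0,0],"roll":0},{"xyz":[0,0,0],"roll":0}]'
```

```text
clock: 3.6
ee_pos: [0.5049, 0.0956, 0.2361]
eef_rot: [0.164, 0.987, -0.0, -0.001]
contact_force: [-14.9, -1.2, 32.8]
width: 0.005
```

The force rose to 33 N with the tip at 46 mm, so the cap is home. Now up and back (tool -x) for a wrist view of the head, opening the gripper on the way.

```bash
python3 -m inch '[{"xyz":[0,0,-10],"roll":0},{"xyz":[0,0,-40],"roll":0},{"xyz":[-15,15,-40],"roll":0},{"xyz":[-28,25,-25],"roll":0},{"xyz":[-30,25,0],"roll":0},{"xyz":[-30,20,0],"roll":0},{"xyz":[0,0,0],"roll":0},{"xyz":[0,0,0],"roll":0}]' 1
python3 - <<'E'
from h import *
rel([.524,.209,.3]); c=cam("wrist");save(c,"w3.png");import pickle;pickle.dump(c,open("w3.pkl","wb"));print(px(c,[.524,.209,.065]),px(c,[.504,.0945,.046]))
E
```

```text
clock: 4.4
ee_pos: [0.6287, 0.1426, 0.3442]
eef_rot: [0.164, 0.987, -0.001, -0.001]
contact_force: [-0.3, -0.2, 0.0]
width: 0.621
TCP [0.6287 0.1426 0.3442] yaw of tool y deg 71.17 tool z [-2.8e-03 -6.0e-04 -1.0e+00] F [-0.3 -0.2  0. ] w 0.621 t 4.4 q [ 0.14  0.16  1.72 -0.    1.27 -1.1 ]
shift mm [120.5  29.1  44.4]
[354.85307644  71.26176482] [230.38756759  96.60408166]
```

View pics/w3.png

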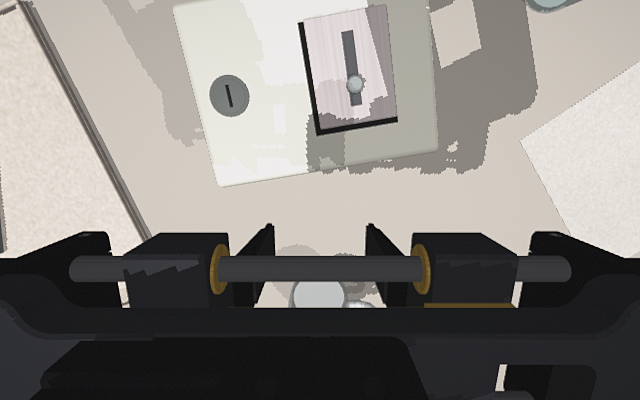

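The view shows the cap flush at (229,95), the head's top face with corners near (304,21), (386,6), (397,118) and (320,130), and the pin top at (355,83).

Run:
```python
from h import *
import pickle
c=pickle.load(open("w3.pkl","rb"))
K=np.array([pt(c,u,v,.065)[:2] for u,v in((304,21),(386,6),(397,118),(320,130))])
print("head c",K.mean(0),"sides",[np.linalg.norm(K[i]-K[i-1]).round(4) for i in range(4)])
for i in range(4):
    d=K[i]-K[i-1];print(np.degrees(np.arctan2(d[1],d[0])).round(1))
g=c["img"].astype(int).sum(2)/3
pin=pt(c,355,82.5,.075)
print("pin",pin,"cap",pt(c,229,95,.046))
for y in(80.5,):
  a=np.radians(-9.5);ex=np.array([np.cos(a),np.sin(a)]);print("local x,y", (pin[:2]-K.mean(0))@ex,(pin[:2]-K.mean(0))@[-ex[1],ex[0]])
# scale side edges
for A,B in (((175,0),(219,186)),((219,186),(432,153))):
  d=pt(c,*B,.045)-pt(c,*A,.045);print("edge",np.degrees(np.arctan2(d[1],d[0])).round(2))
rel([.484,-.2655,.344])
```

```text
head c [0.52308199 0.20655212] sides [np.float64(0.0886), np.float64(0.0684), np.float64(0.0893), np.float64(0.0698)]
169.8
80.3
-9.3
-100.3
pin [0.5339552  0.20477361 0.075     ] cap [0.50226156 0.09382284 0.046     ]
local x,y 0.011017629863379208 4.046983632931896e-05
edge -10.44
edge 79.95
TCP [0.6282 0.1424 0.3445] yaw of tool y deg 71.16 tool z [-2.4e-03 -5.0e-04 -1.0e+00] F [-0.2  0.2 -0.4] w 0.665 t 4.45 q [ 0.14  0.15  1.72 -0.    1.27 -1.1 ]
shift mm [   4.7 -432.6    1. ]
```

```bash
python3 -m inch '[{"xyz":[0,-40,0],"roll":0},{"xyz":[0,-44,0],"roll":0},{"xyz":[0,-44,0],"roll":0},{"xyz":[0,-44,0],"roll":0},{"xyz":[0,-44,0],"roll":0},{"xyz":[0,-44,0],"roll":0},{"xyz":[0,-44,0],"roll":0},{"xyz":[0,-44,0],"roll":0}]' 1; python3 -m inch '[{"xyz":[0,-44,0],"roll":0},{"xyz":[5,-41,0],"roll":0},{"xyz":[0,0,0],"roll":0.145},{"xyz":[0,0,0],"roll":0.145},{"xyz":[0,0,0],"roll":0.145},{"xyz":[0,0,0],"roll":0.145},{"xyz":[0,0,0],"roll":0.145},{"xyz":[0,0,0],"roll":0.145}]';python3 -m inch '[{"xyz":[0,0,0],"roll":0.145},{"xyz":[0,0,0],"roll":0.145},{"xyz":[0,0,0],"roll":0.145},{"xyz":[0,0,0],"roll":0.145},{"xyz":[0,0,0],"roll":0.145},{"xyz":[0,0,0],"roll":0.145},{"xyz":[0,0,0],"roll":0}]'
python3 - <<'E'
from h import *
rel([.484,-.2655,.344])
E
```

```text
clock: 5.25
ee_pos: [0.5141, -0.1878, 0.3457]
eef_rot: [0.164, 0.986, -0.0, 0.0]
contact_force: [0.6, 0.1, -0.3]
width: 0.999
clock: 6.05
ee_pos: [0.4828, -0.265, 0.3455]
eef_rot: [0.567, 0.824, -0.0, -0.0]
contact_force: [-0.1, 0.4, 0.4]
width: 1.001
clock: 6.75
ee_pos: [0.483, -0.265, 0.3456]
eef_rot: [0.86, 0.511, -0.0, -0.0]
contact_force: [1.0, -0.1, 0.3]
width: 0.997
TCP [ 0.483  -0.265   0.3456] yaw of tool y deg -28.53 tool z [-4.e-04  1.e-04 -1.e+00] F [ 1.  -0.1  0.3] w 0.997 t 6.75 q [-0.6  -0.05  1.93 -0.    1.26 -0.1 ]
shift mm [0.  1.1 1.6]
```

```bash
python3 -m inch '[{"xyz":[0,1,25],"roll":0},{"xyz":[0,0,35],"roll":0},{"xyz":[0,0,30],"roll":0},{"xyz":[0,0,18],"roll":0},{"xyz":[0,0,10],"roll":0},{"xyz":[0,0,0],"roll":0}]' 1
python3 -m inch '[{"xyz":[0,0,0],"roll":0},{"xyz":[0,0,0],"roll":0},{"xyz":[0,0,0],"roll":0},{"xyz":[0,0,0],"roll":0},{"xyz":[0,0,0],"roll":0},{"xyz":[0,0,0],"roll":0},{"xyz":[0,0,0],"roll":0},{"xyz":[0,0,0],"roll":0}]' -1 50
python3 -m inch '[{"xyz":[0,0,0],"roll":0},{"xyz":[0,0,0],"roll":0},{"xyz":[0,0,0],"roll":0},{"xyz":[0,0,0],"roll":0}]'
```

```text
clock: 7.35
ee_pos: [0.4841, -0.2655, 0.2263]
eef_rot: [0.859, 0.512, -0.001, -0.001]
contact_force: [0.3, 1.0, -0.1]
width: 1.002
clock: 8.15
ee_pos: [0.4851, -0.266, 0.2277]
eef_rot: [0.86, 0.511, -0.0, -0.0]
contact_force: [0.1, 0.9, -0.3]
width: 0.386
clock: 8.55
ee_pos: [0.485, -0.2661, 0.2277]
eef_rot: [0.86, 0.511, -0.0, -0.0]
contact_force: [-2.1, -0.0, 1.1]
width: 0.122
```

```bash
python3 -m inch '[{"xyz":[0,0,0],"roll":0},{"xyz":[0,0,-8],"roll":0},{"xyz":[0,0,-20],"roll":0},{"xyz":[0,0,-30],"roll":0},{"xyz":[0,0,-30],"roll":0},{"xyz":[0,0,-30],"roll":0},{"xyz":[0,0,-20],"roll":0},{"xyz":[0,0,0],"roll":0}]'
python3 -m inch '[{"xyz":[0,0,0],"roll":-0.08},{"xyz":[0,0,0],"roll":-0.08},{"xyz":[0,0,0],"roll":-0.08},{"xyz":[0,0,0],"roll":-0.083},{"xyz":[0,0,0],"roll":0},{"xyz":[0,0,0],"roll":0}]'
python3 - <<'E'
from h import *
rel([.5340,.2048,.34])
E
```

```text
clock: 9.35
ee_pos: [0.4856, -0.2664, 0.3693]
eef_rot: [0.86, 0.511, 0.001, 0.003]
contact_force: [0.1, -0.8, -4.8]
width: 0.122
clock: 9.95
ee_pos: [0.4847, -0.2658, 0.364]
eef_rot: [0.767, 0.642, -0.0, -0.001]
contact_force: [0.5, -0.2, -4.3]
width: 0.124
TCP [ 0.4847 -0.2658  0.364 ] yaw of tool y deg -10.13 tool z [-0.0023  0.0016 -1.    ] F [ 0.5 -0.2 -4.3] w 0.124 t 9.95 q [-0.6  -0.06  1.91 -0.    1.3  -0.42]
shift mm [471.9 -34.2  24.6]
```

Run:
```python
from h import *
c=cam("wrist");save(c,"w4.png")
s=readout.read_state();M=R.from_quat(s["eef_rot"]).as_matrix();p=np.array(s["ee_pos"])
for sx in(-1,1):
  print(px(c,p+M@[.055,.07*sx,.171+.053-.016]),px(c,p+M@[.055,.07*sx,.171+.053]))
```

```text
[214.99748034 151.50710725] [223.1299684 150.2969609]
[425.08938561 151.32141916] [416.905941   150.12544165]
```

View pics/w4.png

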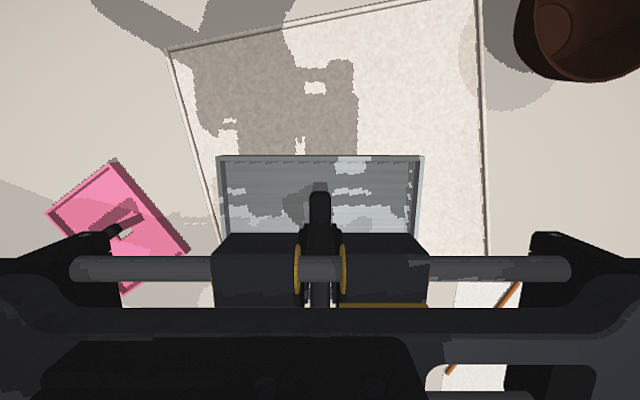

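The wrist view shows the pan held square. Its front rim corners are at (216,156) and (424,156), against predictions of (215,151) and (425,151), so the pan centre sits about 3 mm toward tool -x. Carrying it to the pin.

```bash
python3 -m inch '[{"xyz":[25,-2,0],"roll":0},{"xyz":[40,-4,0],"roll":0},{"xyz":[45,-4,0],"roll":0},{"xyz":[45,-4,0],"roll":0},{"xyz":[45,-4,0],"roll":0},{"xyz":[45,-4,0],"roll":0},{"xyz":[45,-4,0],"roll":0},{"xyz":[45,-4,0],"roll":0}]'
python3 -m inch '[{"xyz":[45,-4,0],"roll":0},{"xyz":[40,0,0],"roll":0},{"xyz":[30,0,0],"roll":0},{"xyz":[20,0,0],"roll":0},{"xyz":[5,0,0],"roll":0},{"xyz":[0,0,0],"roll":0},{"xyz":[0,0,0],"roll":0},{"xyz":[0,0,0],"roll":0}]'
python3 - <<'E'
from h import *
rel([.5340+.003*np.cos(np.radians(80)),.2048+.003*np.sin(np.radians(80)),.305])
E
```

```text
clock: 10.8
ee_pos: [0.5135, 0.0709, 0.3656]
eef_rot: [0.767, 0.642, 0.0, 0.0]
contact_force: [0.1, 0.3, -4.4]
width: 0.122
clock: 11.6
ee_pos: [0.5343, 0.2066, 0.3656]
eef_rot: [0.767, 0.642, -0.0, 0.0]
contact_force: [0.4, -0.5, -4.9]
width: 0.122
TCP [0.5343 0.2066 0.3656] yaw of tool y deg -10.11 tool z [-3.e-04 -4.e-04 -1.e+00] F [ 0.4 -0.5 -4.9] w 0.122 t 11.6 q [ 0.28 -0.02  1.86 -0.    1.3   0.45]
shift mm [ 1.2  0.1 60.6]
```

Descend to just above the pin, then go gently.

```bash
python3 -m inch '[{"xyz":[1,0,20],"roll":0},{"xyz":[0,0,25],"roll":0},{"xyz":[0,0,13],"roll":0},{"xyz":[0,0,3],"roll":0},{"xyz":[0,0,0],"roll":0},{"xyz":[0,0,0],"roll":0}]'; python3 -m inch '[{"xyz":[0,0,2],"roll":0},{"xyz":[0,0,2],"roll":0},{"xyz":[0,0,2],"roll":0},{"xyz":[0,0,1],"roll":0},{"xyz":[0,0,0],"roll":0},{"xyz":[0,0,0],"roll":0}]'; python3 -m inch '[{"xyz":[0,0,1],"roll":0},{"xyz":[0,0,1],"roll":0},{"xyz":[0,0,0],"roll":0}]'
```

```text
clock: 12.2
ee_pos: [0.535, 0.2085, 0.3062]
eef_rot: [0.766, 0.642, 0.001, 0.0]
contact_force: [0.7, -0.8, -4.6]
width: 0.121
clock: 12.8
ee_pos: [0.5345, 0.2086, 0.2977]
eef_rot: [0.766, 0.643, -0.0, -0.0]
contact_force: [-0.4, -0.1, -4.5]
width: 0.123
clock: 13.1
ee_pos: [0.5344, 0.2085, 0.2955]
eef_rot: [0.766, 0.643, -0.0, -0.0]
contact_force: [-0.2, -0.4, -5.0]
width: 0.124
```

```bash
for i in 1 2 3; do python3 -m inch '[{"xyz":[0,0,1],"roll":0},{"xyz":[0,0,1],"roll":0},{"xyz":[0,0,0],"roll":0}]'; done
```

```text
clock: 13.4
ee_pos: [0.5344, 0.2086, 0.2935]
eef_rot: [0.766, 0.643, -0.0, -0.0]
contact_force: [-0.2, 1.4, -4.8]
width: 0.122
clock: 13.7
ee_pos: [0.5344, 0.2086, 0.2915]
eef_rot: [0.766, 0.643, -0.0, -0.0]
contact_force: [-0.1, -0.2, -4.9]
width: 0.121
clock: 14.0
ee_pos: [0.5344, 0.2086, 0.2895]
eef_rot: [0.766, 0.643, -0.0, -0.0]
contact_force: [0.4, -0.6, -4.2]
width: 0.125
```

```bash
for i in 1 2 3; do python3 -m inch '[{"xyz":[0,0,1],"roll":0},{"xyz":[0,0,1],"roll":0},{"xyz":[0,0,0],"roll":0}]'; done
```

```text
clock: 14.3
ee_pos: [0.5345, 0.2086, 0.2878]
eef_rot: [0.766, 0.643, 0.0, 0.0]
contact_force: [-0.4, 0.3, -4.1]
width: 0.125
clock: 14.6
ee_pos: [0.5346, 0.2086, 0.2864]
eef_rot: [0.766, 0.643, 0.0, 0.0]
contact_force: [-2.0, -1.4, 1.3]
width: 0.123
clock: 14.9
ee_pos: [0.5346, 0.2086, 0.2841]
eef_rot: [0.766, 0.643, 0.0, 0.0]
contact_force: [-2.2, -1.4, 1.9]
width: 0.123
```

Contact came at TCP 0.287 m, where a seated pan should touch (0.288), not at pin-top height (0.298). The load is at the spring's 6 N threshold, so the pan is seated. Pressing down now.

```bash
python3 -m inch '[{"xyz":[0,0,1],"roll":0},{"xyz":[0,0,1],"roll":0},{"xyz":[0,0,1],"roll":0},{"xyz":[0,0,1],"roll":0},{"xyz":[0,0,0],"roll":0}]';  python3 -m inch '[{"xyz":[0,0,1],"roll":0},{"xyz":[0,0,1],"roll":0},{"xyz":[0,0,0],"roll":0}]'; python3 -m inch '[{"xyz":[0,0,1],"roll":0},{"xyz":[0,0,0.5],"roll":0},{"xyz":[0,0,0],"roll":0},{"xyz":[0,0,0],"roll":0}]'
```

```text
clock: 15.4
ee_pos: [0.5346, 0.2086, 0.28]
eef_rot: [0.766, 0.643, 0.0, 0.0]
contact_force: [-2.3, -1.7, 5.6]
width: 0.12
clock: 15.7
ee_pos: [0.5346, 0.2086, 0.2781]
eef_rot: [0.766, 0.643, 0.0, 0.0]
contact_force: [-3.0, -1.3, 4.8]
width: 0.125
clock: 16.1
ee_pos: [0.5347, 0.2087, 0.2776]
eef_rot: [0.766, 0.643, 0.0, 0.0]
contact_force: [-5.3, -1.5, 9.7]
width: 0.123
```

```bash
python3 -m inch '[{"xyz":[0,0,1],"roll":0},{"xyz":[0,0,0],"roll":0},{"xyz":[0,0,0],"roll":0},{"xyz":[0,0,0],"roll":0}]'
python3 - <<'E'
from h import *
rel([.534,.2048,.2777])
c=cam("scene");cv2.imwrite("pics/s5.png",cv2.resize(c["img"][190:310,300:450,::-1],(750,600),interpolation=cv2.INTER_CUBIC))
E
```

```text
clock: 16.5
ee_pos: [0.5348, 0.2087, 0.2776]
eef_rot: [0.766, 0.643, 0.0, 0.0]
contact_force: [-7.5, -2.3, 14.3]
width: 0.121
TCP [0.5348 0.2087 0.2776] yaw of tool y deg -10.02 tool z [ 4.e-04 -0.e+00 -1.e+00] F [-7.5 -2.3 14.3] w 0.121 t 16.5 q [ 0.28  0.07  1.93 -0.    1.14  0.45]
shift mm [-4.  -0.1 -0.1]
```

View pics/s5.png

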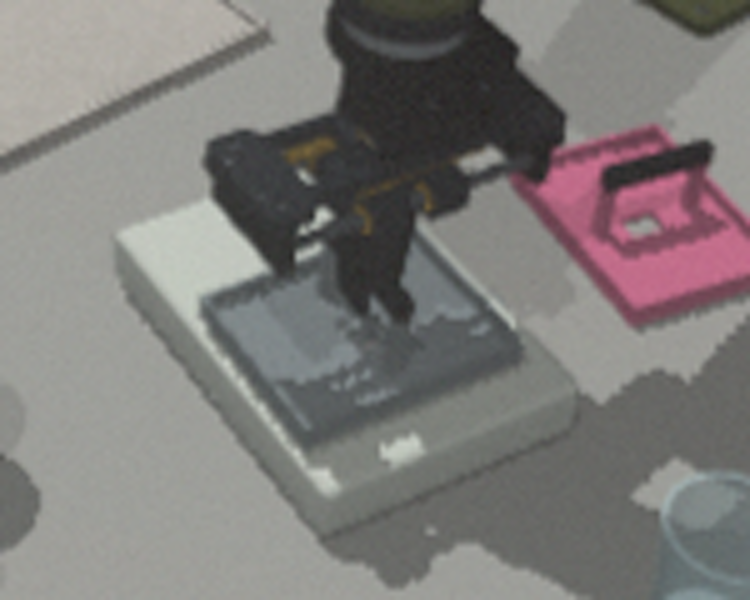

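The crop shows the pan level and square on the head, centred near (360,350), with the fingers on the bar and the cup, beaker and pink pan untouched. TCP sank 10 mm after contact and the force then rose with no further travel, so the head is at its stop.

```bash
python3 -c "
from cell import manip,readout
print(manip.job_done()); s=readout.read_state(); print(s['ee_pos'],s['contact_force'],s['width'])"
```

```text
the job is handed in; nothing more can be done
None
the job is handed in; nothing more can be done
```

The job is handed in. The battery cap is home, and the pan is seated over the pin and held pressed down on the scale. The clock read about 16.5 s of the 58 s allowed, and no verdict was reported.

- **Cap:** I pressed it with closed fingers until it bottomed out at 33 N, with the fingertips about 46 mm above the table, which is the fully-home height.
- **Pan:** I took the grey pan on the tray by its bar at 50 N grip and lifted it clear. I then turned it square with the scale and lowered it straight over the pin that I had located in the wrist view. The hole went over the pin first time, so no sliding along the head was needed.
- **Last checks:** The pan met the head face at a tool height of 0.287 m; a pan resting on top of the pin would have touched at about 0.298 m. It then sank about 10 mm to 0.2776 m, where the force rose to 14 N with no more travel, so the head is at its stop. The tool was vertical and within about 1° of the scale's yaw. The last picture showed the pan flat on the scale, with nothing near it disturbed.
- **Did not go to plan:** The first two move commands were refused because they left out the roll value, and the arm did not move. At the end there was also about 7 N of sideways push from the tool. The reading after hand-in was not available.

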